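Crack open the gasketed dry box and hold its lid ajar

ROBOT

A 6-joint arm with a two-finger parallel gripper is mounted at the origin on a cart in front of the work surface, level with it; the furniture and walls round the work are solid. World frame = base frame: x ahead of the robot, y to its left, z up, the work surface at z = 0. Lengths are in m, angles in rad, forces in N, time in s.
With the tool pointing down it reaches from about 0.375 to 0.825 m from the base axis. Payload 5.5 kg.
Tool frame: the origin (TCP) lies midway between the tips of the shut fingers; the grasp point (between the pads) lies 19 mm behind it; z points along the fingers, y is the line along which they close (so a half turn about z gives the same grasp; the last joint's range is limited). The gripper opens to 85 mm and grips with 20 to 120 N. Pads are 22 mm wide; open, the fingers measure 114 mm over their backs; the gripper's body (76 mm by 85 mm) begins 54 mm behind the grasp point. The pads swing forward as they close: fully open they stand 13 mm farther back than shut.
Start: joints at [1.131, 0.314, -0.047, 1.21, 0, 1.571], TCP at [0.255, 0.543, 0.231] pointing down, gripper open.
Joint ranges: [-2.67, 2.67], [-0.69, 1.73], [-1.03, 1.25], [-2.08, 2.16], [-1.42, 1.45], [-3.14, 3.14]. Speed limits (rad/s): [2.39, 2.39, 3.01, 3.14, 3.14, 3.14].

INTERFACE

Orientations are given as a unit quaternion [w, x, y, z].
In Python, from workcell import sense, cams, workorder gives the robot as it stands.
- The arm moves only by the shell command python3 -m pendant 'ROWS'. ROWS is JSON, a list of rows, each a list of 7 numbers: the shift along the tool's x, y, z in units of 40 mm (1.0 is 40 mm), then the turn, a rotation vector about the tool's x, y, z in units of 5 degrees (1.0 is 5 degrees), then the finger opening in mm, from 0 to 85.4. A call has 1 to 5 rows; each row is the pose to reach, as a shift and turn from the pose commanded when the call began, along the tool's axes at that moment; what a row does not reach only later rows make up. A row lasts 1/12 s, in which the tool goes at most 41.7 mm and 7.16 degrees, less where a joint would pass 70% of its speed; a pose out of reach is approached as far as the arm can. A call with a gripper value outside its range is refused whole. The fingers move at their own pace and stop on an object; the grip force is fixed at half the most. Time passes only in rows, so rows that repeat a pose let the fingers close. It gives the time, the measured TCP pose, the force, the opening and the grip force at its end, in the units of the state.
- sense(): the state, without advancing time (a new reading comes with each control period).
- cams.snapshot(name): name is "scene" or "top" or "wrist"; returns a dict with "img" (384x512x3 uint8, blue, green, red), "vfov" (degrees; the focal length in pixels is half the picture's height over the tangent of half this angle, whatever the lens; pixels are square), "cx", "cy" (the principal point, pixels), "R" (3x3) and "t" (3): a world point X has camera coordinates R X + t. Camera axes: x right, y down, z forward; pixel columns grow to the right and rows downward; lengths in m; the calibration is good to about 2 mm. A picture is of the moment at which its call begins. There is no depth.
- workorder.sign_off(): hands the job in; it is judged then, once.
Trained networks look in the newest picture that a camera, given by its name, has taken for a name from the list of things; names that differ only in an ending like _2 or _b are one class to them, and where a whole thing is asked for, a point or a joint stands for the part that bears it (a point fixed in the world has none). Each returns a list of dicts, best first, with "conf" (0 to 1); they miss things now and then, are a little off and sometimes report something else, mostly with a low value. They report only what shows in the picture. A call takes as long as a camera call.
- cams.outline_of(thing, camera): "region" (384x512 bool, what is visible of it) and "rect" ([left, top, right, bottom] in pixels, round what is visible of it).
- cams.landmark_of(thing, camera): "centre" ([row, column] in pixels: a listed point, or the origin of a listed thing).
The state is a dict: "time": time; "q": joint angles; "qd": joint speeds; "tau": joint torques, N m; "tcp_pos": TCP position; "tcp_rot": TCP orientation; "ft_force": force on the tool from outside, world axes, zero at the start; "ft_torque": the same for the moment, N m; "width": finger opening in m; "grasp_force": force on a finger pad.
Only numpy, scipy, OpenCV 4.12 (cv2) and the standard library are available. Lean on these libraries where they do the work, as an engineer would, in place of code of your own. Each camera call takes 0.05 s, during which the arm holds its last target. There are 200 camera calls.

TASK

I want to slip a fresh sachet of silica gel into the dry box. Swing both front clamps outward as far as they turn, then pull the lid up by its handle until the sticky rubber seal lets go, and hold it just ajar for me: a gap of about two fingers (20 to 50 mm) at the front edge, never wider than a hand (80 mm), so that little damp air gets in. Finish while you are still holding the lid there, and leave the other things on the bench where they are.

Things in the scene. Friction and masses are not known exactly. Their poses are not given: they have to be found in the camera images.
- dry_box: grey plastic storage box with a black rubber gasket and a hinged lid with a clear window, fixed to the bench; 160 (x) x 210 (y) mm, the shell 74 mm high, with the shut lid 87 mm. Origin: centre of the underside. Its -x side is the front (with the clamps), its y axis runs along the front, z up. The lid's front edge lies 84 mm in front of the origin (x = -84 mm)
- dry_box_lid (a joint): angle of the lid about its back hinge, 0 shut, grows as the front lifts, to 1.7 rad; gap at the front edge = 168 mm x sin(angle). A springy rubber lip grips the lid: the pull at the handle rises to 10 to 18 N in the first 3 to 6 mm, then falls; from about 13 mm of gap (0.08 rad) on only the lid's weight (0.4 kg, 2 to 5 N at the handle) is left. Unheld, it sinks back onto the seal
- lid_handle (a point): middle of the lid's steel bow handle: a round bar 10 mm thick, 64 mm long, parallel to the box's y axis, near the lid's front; its middle line is 28 mm above the lid's top face (115 mm above the bench when shut), with posts at both ends. Its axes turn with the lid and are the box's when shut
- lid_hinge (a point): middle of the lid's hinge line, which is parallel to the box's y axis, at the back of the box 80 mm above the bench; axes as the box's
- clamp_left_wing (a point): centre of the black wing on the clamp at the box's left (+y) front corner, on its vertical pivot. The wing is 36 mm long (this point's x axis), 10 mm thick (y), 26 mm high, its top 121 mm above the bench. Below it the clamp's steel tongue (top face at 94.5 mm) points along x over the lid's front edge and blocks the lid until opened
- clamp_right_wing (a point): the same on the clamp at the box's right (-y) front corner
- clamp_left (a joint): angle of the left clamp about its vertical pivot: 0 tongue straight over the lid, 1.45 rad at its stop, fully open with the tongue along the front, pointing left. It opens counter-clockwise seen from above, is a little stiff (0.06 Nm) and stays where it is left; the lid is clear of it from about 1.15 rad
- clamp_right (a joint): angle of the right clamp, the mirror image: it opens clockwise seen from above, its tongue swinging to the right, 1.45 rad at its stop
- tweezers: bystander: steel cross-lock tweezers with sleeves, 150 mm long, lying along the right side of the box; origin under its middle
- small_pot1: bystander: small clear screw pot, 47 mm wide, 16 mm high, by the box's left side; origin under its middle
- bur_block2: bystander: bur stand, 79 x 108 mm, 69 mm high with its burs; origin under its middle
- goblet: bystander: glass beaker, 76 mm wide, 65 mm high; origin under its middle
- dust_valve: obstacle, part of the room: thick upright dust pipe with a valve and a flat lever, behind and to the left of the box; about 105 mm wide near the bench, but 190 mm wide from 218 mm above the bench upward. Origin on the bench, its upper part reaches 90 mm towards the robot (-x) and 96 mm to either side of the origin

How it is judged:
On the way, in this order (a step that is already met when the one before it is completed fails the run):
1. both clamps are swung open while the lid is still shut (value of joint each of clamp_left, clamp_right above 1.2 rad and value of joint dry_box_lid below 0.03 rad), for 0.2 s.
2. the lid is off its seal and held ajar by the gripper (value of joint dry_box_lid between 0.11 and 0.32 rad and contact force between the fingers and dry_box_lid above 0.5 N), for 0.3 s.
At the end, for the whole second after the job is handed in: Both clamps stand open (beyond 1.15 rad) and the gripper holds the lid still, ajar by 0.11 to 0.32 rad (18 to 53 mm at the front edge), through the last second (all of step 2 and velocity of joint dry_box_lid between -0.05 and 0.05 rad/s and value of joint each of clamp_left, clamp_right above 1.15 rad); the arm keeps its last pose, push and grip.
It fails at once if the lid swings wider than 80 mm at the front edge (0.5 rad) (value of joint dry_box_lid above 0.5 rad).
It fails at once if a bystander is moved by more than 30 mm (distance of any of tweezers, small_pot1, bur_block2, goblet from where it was at the start of the episode above 0.03 m).
It also fails if it takes over 51 s, if anything falls off the work surface, if the arm or the gripper's body presses on something with over 40 N, if the wrist force passes 120 N, or if a joint passes its speed limit or range.

## Working session

There is one attempt and no reset: what is moved stays moved. The work goes in short steps, Python scripts to look and compute and a shell command to move; the robot and the scene stay as the last step left them, time stands still between calls to the robot, and variables do not carry over. Pictures are saved under pics/ and viewed, at most 10 in all, crops included, and the job is handed in when it is done.

```bash
ls; mkdir -p pics
cat > h.py <<'E'
import numpy as np,cv2
from scipy.spatial.transform import Rotation as Rn
from workcell import sense,cams,workorder
def ray(s,rc):
    f=192/np.tan(np.radians(s["vfov"]/2)); R=np.array(s["R"]);t=np.array(s["t"])
    d=R.T@np.array([(rc[1]-s["cx"])/f,(rc[0]-s["cy"])/f,1]); return -R.T@t,d
def atz(s,rc,z):
    c,d=ray(s,rc); return c+d*(z-c[2])/d[2]
def tri(L):
    A=np.zeros((3,3));b=np.zeros(3)
    for c,d in L:
        d=d/np.linalg.norm(d);P=np.eye(3)-np.outer(d,d);A+=P;b+=P@c
    return np.linalg.solve(A,b)
def rot(st):
    q=st["tcp_rot"];return Rn.from_quat([q[1],q[2],q[3],q[0]]).as_matrix()
E
python3 - <<'E'
from h import *
st=sense();print(st["time"],st["tcp_pos"],rot(st).round(3),st["width"])
P={"clamp_left_wing":.108,"clamp_right_wing":.108,"lid_handle":.115,"lid_hinge":.08,"dry_box":0,"tweezers":0,"goblet":0,"bur_block2":0,"small_pot1":0,"dust_valve":0}
S={}
for n in ["scene","top"]:
    s=S[n]=cams.snapshot(n);cv2.imwrite(f"pics/{n}0.png",s["img"])
    for k,z in P.items():
        for r in cams.landmark_of(k,n)[:2]:
            print(n,k,round(r["conf"],2),np.round(r["centre"],1),atz(s,r["centre"],z).round(3))
E
```

```text
pics
0.0 [0.25519323 0.54236974 0.23043005] [[-0.905  0.426 -0.001]
 [ 0.426  0.905 -0.002]
 [ 0.    -0.002 -1.   ]] 0.08508693567335603
scene clamp_left_wing 0.48 [201.2 203.7] [ 0.449 -0.075  0.108]
scene clamp_left_wing 0.24 [226.2 194. ] [ 0.367 -0.121  0.108]
scene clamp_right_wing 0.49 [225.  258.5] [ 0.445 -0.228  0.108]
scene lid_handle 0.57 [202.3 237.7] [ 0.48  -0.148  0.115]
scene lid_hinge 0.83 [187.8 270.8] [ 0.62  -0.143  0.08 ]
scene dry_box 0.94 [231.4 250.2] [ 0.531 -0.143  0.   ]
scene dry_box 0.6 [248.1 302.2] [ 0.548 -0.279  0.   ]
scene tweezers 0.46 [248.4 302.4] [ 0.547 -0.28   0.   ]
scene goblet 0.71 [200.9 159.1] [0.5   0.143 0.   ]
scene bur_block2 0.59 [307.1 342.3] [ 0.438 -0.431  0.   ]
scene small_pot1 0.58 [224.9 191.7] [ 0.469 -0.006  0.   ]
scene small_pot1 0.24 [198.5 157.7] [0.506 0.155 0.   ]
top clamp_left_wing 0.5 [233.1 238.4] [ 0.437 -0.077  0.108]
top clamp_left_wing 0.23 [210.2 162.9] [0.506 0.13  0.108]
top clamp_right_wing 0.62 [231.1 290.9] [ 0.439 -0.221  0.108]
top lid_handle 0.62 [214.8 264.6] [ 0.485 -0.15   0.115]
top lid_handle 0.29 [212.3 163.6] [0.499 0.126 0.115]
top lid_hinge 0.85 [167.4 258.1] [ 0.625 -0.136  0.08 ]
top dry_box 0.67 [198.2 260.5] [ 0.546 -0.141  0.   ]
top tweezers 0.63 [199.1 304.5] [ 0.539 -0.274  0.   ]
top tweezers 0.16 [233.6 237.2] [ 0.441 -0.068  0.   ]
top goblet 0.75 [211.2 163.6] [0.514 0.154 0.   ]
top small_pot1 0.71 [226.4 216.9] [ 0.464 -0.007  0.   ]
```

Run:
```python
import cv2,numpy as np
a=cv2.imread("pics/top0.png");b=cv2.imread("pics/scene0.png")
c=lambda i,r0,r1,c0,c1:cv2.resize(i[r0:r1,c0:c1],(400,400),interpolation=cv2.INTER_CUBIC)
cv2.imwrite("pics/m.png",np.hstack([c(a,130,270,190,330),c(b,130,310,140,320)]))
```

```text
(no output)
```

View pics/m.png

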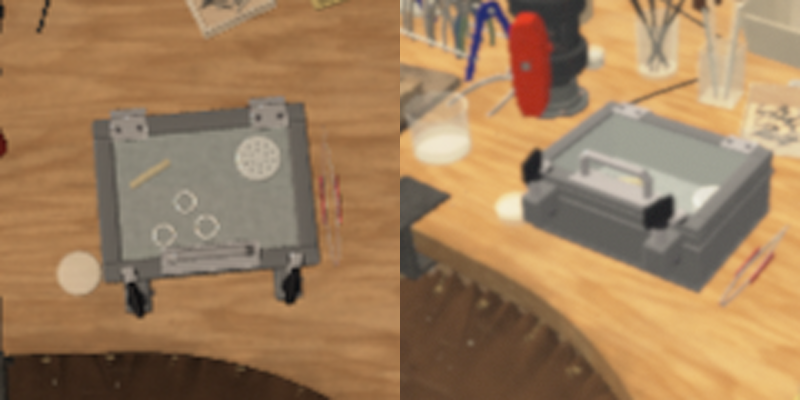

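View pics/scene0.png

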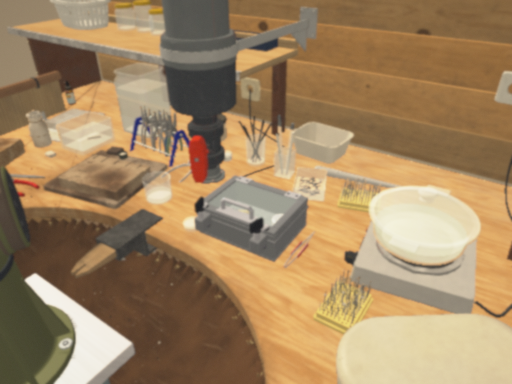

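The box has a yaw of about 0.08 rad. In the top crop the wings show at (137,298) and (291,285), with the handle between them at (210,257). I'll move above the left wing first.

```bash
python3 -m pendant '[[-0.67,-0.74,0,0,0,0,85],[-1.34,-1.48,0,0,0,0,85],[-2.01,-2.22,0,0,0,0,85],[-2.68,-2.96,0,0,0,0,85],[-3.35,-3.7,0,0,0,0,85]]'
python3 -m pendant '[[-0.67,-0.74,0,0,0,0,85],[-1.34,-1.48,0,0,0,0,85],[-2.01,-2.22,0,0,0,0,85],[-2.68,-2.96,0,0,0,0,85],[-3.35,-3.7,0,0,0,0,85]]'
cat >> h.py <<'E'
def goal(p,ang):
    "tool-frame shift (40mm units) and turn about z (5deg units) to TCP p with closing line at ang deg"
    st=sense();R=rot(st);y=R[:,1];a=np.degrees(np.arctan2(y[1],y[0]))
    print("pos",np.round(st["tcp_pos"],4),"ang",round(a,1),"shift",(R.T@(np.array(p)-st["tcp_pos"])/.04).round(2),"turn",round(-(ang-a)/5,2))
E
python3 - <<'E'
from h import *
goal([.44,-.09,.23],94.5)
E
```

```text
time: 1.52
tcp_pos: [0.3138, 0.3503, 0.2313]
tcp_rot: [0.0, 0.218, 0.976, 0.0]
ft_force: [0.2, -0.6, 0.9]
width: 0.085
grasp_force: 0.0
time: 1.93
tcp_pos: [0.372, 0.1592, 0.2316]
tcp_rot: [0.0, 0.218, 0.976, 0.0]
ft_force: [1.4, -1.5, 0.5]
width: 0.0849
grasp_force: 0.0
pos [0.372  0.1592 0.2316] ang 64.8 shift [-4.19 -4.92  0.04] turn -5.93
```

```bash
python3 -m pendant '[[-0.6,-0.7,0,0,0,-1.2,85],[-1.2,-1.4,0,0,0,-2.4,85],[-1.8,-2.1,0,0,0,-3.6,85],[-2.4,-2.8,0,0,0,-4.8,85],[-3.1,-3.6,0,0,0,-5.9,85]]' | head -2
python3 - <<'E'
from h import *
goal([.43,-.11,.23],94.5)
E
```

```text
time: 2.35
tcp_pos: [0.4185, -0.0066, 0.2317]
pos [ 0.4185 -0.0066  0.2317] ang 93.5 shift [-0.13 -2.6   0.04] turn -0.2
```

Next, look with the wrist camera from between the wings.

```bash
python3 -m pendant '[[0,-0.9,0,0,0,0,85],[-0.1,-1.8,0,0,0,0,85],[-0.1,-2.6,0,0,0,0,85],[-0.1,-2.6,0,0,0,0,85]]' | head -2
python3 - <<'E'
from h import *
P={"clamp_left_wing":.108,"clamp_right_wing":.108,"lid_handle":.115,"lid_hinge":.08}
for n in ["wrist","top"]:
    s=cams.snapshot(n);cv2.imwrite(f"pics/{n}1.png",s["img"])
    for k,z in P.items():
        for r in cams.landmark_of(k,n)[:2]:
            print(n,k,round(r["conf"],2),np.round(r["centre"],1),atz(s,r["centre"],z).round(4))
a=cv2.imread("pics/wrist1.png")
E
```

```text
time: 2.68
tcp_pos: [0.4287, -0.1133, 0.2315]
wrist clamp_left_wing 0.26 [243.1 231.3] [ 0.4876 -0.1341  0.108 ]
wrist clamp_right_wing 0.82 [199.1 141. ] [ 0.4446 -0.2235  0.108 ]
wrist lid_handle 0.56 [239.1 221. ] [ 0.4802 -0.1439  0.115 ]
wrist lid_hinge 0.7 [331.3 229.9] [ 0.625  -0.1346  0.08  ]
top clamp_right_wing 0.65 [232.5 295.7] [ 0.4345 -0.2336  0.108 ]
top lid_hinge 0.63 [165.6 256.2] [ 0.6301 -0.1307  0.08  ]
```

View pics/wrist1.png

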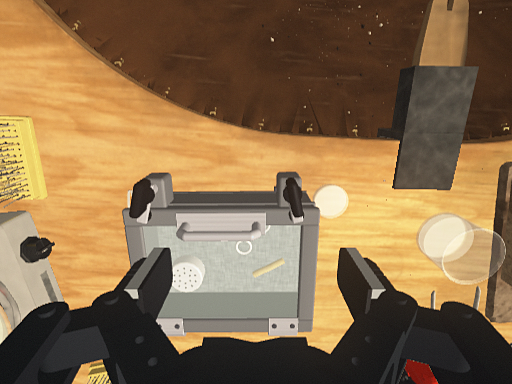

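Wrist view: the left wing is at about (292,196), the right wing at (142,198), and the bow handle runs from (183,233) to (261,232). The box lines up well with the tool.

Run:
```python
from h import *
s=cams.snapshot("wrist");img=s["img"]
cv2.imwrite("pics/w2.png",cv2.resize(img[160:345,110:330],(800,672))[:600])
for n,rc,z in [("L",(196,292),.108),("R",(198,142),.108),("h1",(233,183),.115),("h2",(232,261),.115),("c1",(208,125),.087),("c2",(206,319),.087),("b1",(332,128),.087),("b2",(331,313),.087)]:
    print(n,atz(s,rc,z).round(4))
goal([.43,-.11,.23],94.5)
```

```text
L [ 0.4331 -0.0704  0.108 ]
R [ 0.4435 -0.2162  0.108 ]
h1 [ 0.4753 -0.1752  0.115 ]
h2 [ 0.4698 -0.0984  0.115 ]
c1 [ 0.463  -0.2432  0.087 ]
c2 [ 0.449  -0.0374  0.087 ]
b1 [ 0.6262 -0.2521  0.087 ]
b2 [ 0.6115 -0.0246  0.087 ]
pos [ 0.4283 -0.1078  0.2314] ang 93.3 shift [-0.04 -0.06  0.03] turn -0.24
```

View pics/w2.png

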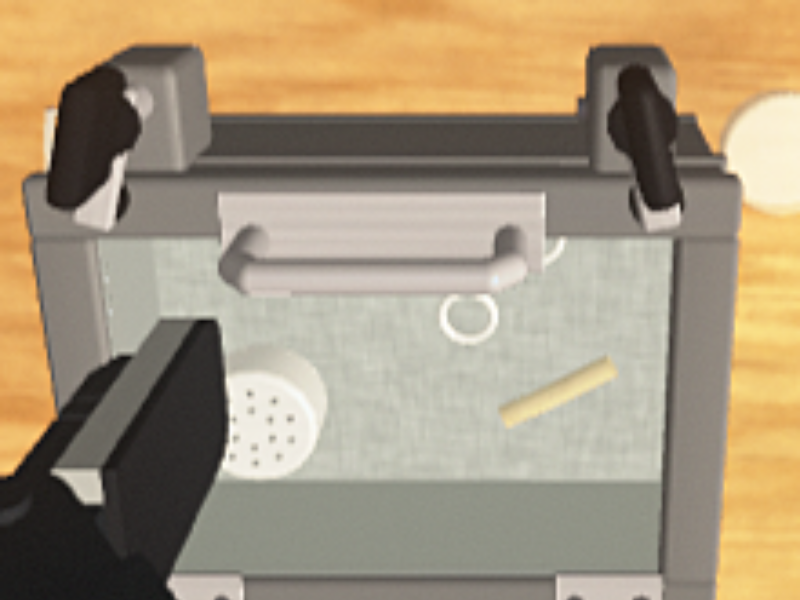

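Run:
```python
from h import *
s=cams.snapshot("wrist");img=s["img"];f=lambda x,y:(160+y/3.632,110+x/3.636)
c,d=ray(s,(192,256));print("cam",c.round(3),d.round(2))
for n,rc,z in [("L",f(643,130),.115),("Lf",f(635,75),.121),("Lb",f(668,200),.121),("R",f(102,130),.115),("Rf",f(100,78),.121),("Rb",f(68,200),.121),("h1",f(235,275),.115),("h2",f(512,272),.115),("c1",f(25,180),.087),("c2",f(740,178),.087)]:
    print(n,atz(s,rc,z).round(4))
for k in ["clamp_left_wing","clamp_right_wing"]:
    for r in cams.landmark_of(k,"wrist")[:2]:
        print(k,round(r["conf"],2),np.round(r["centre"],1),atz(s,r["centre"],.108).round(4))
    o=cams.outline_of(k,"wrist")
    for x in o[:2]:print(x["conf"],x["rect"])
goal([.43,-.11,.23],94.5)
```

```text
cam [ 0.352 -0.112  0.374] [ 0.28  0.02 -0.96]
L [ 0.4311 -0.0765  0.115 ]
Lf [ 0.415  -0.0806  0.121 ]
Lb [ 0.4479 -0.0691  0.121 ]
R [ 0.4391 -0.2172  0.115 ]
Rf [ 0.4234 -0.2144  0.121 ]
Rb [ 0.4568 -0.2248  0.121 ]
h1 [ 0.4787 -0.1837  0.115 ]
h2 [ 0.4735 -0.1084  0.115 ]
c1 [ 0.4653 -0.2522  0.087 ]
c2 [ 0.4527 -0.043   0.087 ]
clamp_left_wing 0.93 [196.6 289.7] [ 0.4339 -0.0727  0.108 ]
0.76 [279.6, 173.5, 299.9, 219.9]
clamp_right_wing 0.81 [197.1 133.3] [ 0.4431 -0.2248  0.108 ]
0.87 [125.2, 177.4, 149.8, 221.8]
pos [ 0.4282 -0.1084  0.2313] ang 93.2 shift [-0.04 -0.04  0.03] turn -0.25
```

```bash
python3 - <<'E'
from h import *
goal([.432,-.0755,.101],109)
E
python3 -m pendant '[[-0.03,0.4,0,0,0,-1.2,60],[-0.05,0.82,0,0,0,-2.4,60],[-0.05,0.82,0.8,0,0,-3.2,60],[-0.05,0.82,1.6,0,0,-3.2,60],[-0.05,0.82,2.0,0,0,-3.2,60]]' | head -2
python3 - <<'E'
from h import *
goal([.432,-.0755,.101],109)
s=cams.snapshot("wrist");cv2.imwrite("pics/w3.png",s["img"])
for k in ["clamp_left_wing"]:
    for r in cams.landmark_of(k,"wrist")[:2]:
        print(k,round(r["conf"],2),np.round(r["centre"],1),atz(s,r["centre"],.108).round(4))
goal([.432,-.0755,.101],109)
E
```

```text
pos [ 0.4282 -0.1084  0.2313] ang 93.2 shift [-0.14  0.82  3.26] turn -3.15
time: 3.9
tcp_pos: [0.4269, -0.0751, 0.1487]
pos [ 0.4269 -0.0751  0.1487] ang 109.3 shift [-0.12 -0.05  1.19] turn 0.05
pos [ 0.4258 -0.0751  0.1487] ang 109.2 shift [-0.15 -0.06  1.19] turn 0.05
```

View pics/w3.png

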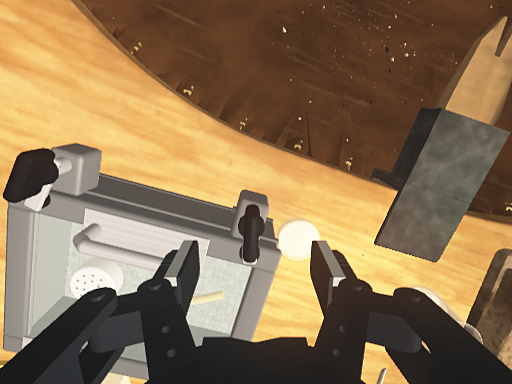

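The wing is aligned with the fingers, at (251,232).

Run:
```python
from h import *
s=cams.snapshot("wrist")
p=atz(s,(232,251),.115);print(p.round(4),atz(s,(211,252),.121).round(4),atz(s,(259,251),.121).round(4))
goal([p[0],p[1],.101],109)
```

```text
[ 0.4304 -0.0754  0.115 ] [ 0.4139 -0.0803  0.121 ] [ 0.4464 -0.0698  0.121 ]
pos [ 0.4272 -0.0755  0.1505] ang 109.2 shift [-0.08 -0.03  1.24] turn 0.04
```

```bash
python3 -m pendant '[[-0.08,-0.02,0.6,0,0,0,60],[-0.08,-0.02,1.2,0,0,0,60],[-0.08,-0.02,1.2,0,0,0,60],[-0.08,-0.02,1.2,0,0,0,0],[-0.08,-0.02,1.2,0,0,0,0]]' 
python3 -m pendant '[[0,0,0,0,0,0,0],[0,0,0,0,0,0,0],[0,0,0,0,0,0,0],[0,0,0,0,0,0,0]]'
```

```text
time: 4.47
tcp_pos: [0.4328, -0.0756, 0.1051]
tcp_rot: [0.001, -0.167, 0.986, -0.0]
ft_force: [0.6, -0.1, -0.5]
width: 0.0367
grasp_force: 0.0
time: 4.8
tcp_pos: [0.4329, -0.0756, 0.105]
tcp_rot: [0.001, -0.167, 0.986, -0.001]
ft_force: [-1.5, -0.5, 6.9]
width: 0.0083
grasp_force: 59.6
```

```bash
python3 -m pendant '[[0,0,0,0,0,-1.3,0],[0,0,0,0,0,-2.6,0],[0,0,0,0,0,-3.9,0],[0,0,0,0,0,-5.2,0],[0,0,0,0,0,-6.5,0]]' 
python3 -m pendant '[[0,0,0,0,0,-1.3,0],[0,0,0,0,0,-2.6,0],[0,0,0,0,0,-3.9,0],[0,0,0,0,0,-5.2,0],[0,0,0,0,0,-6.2,0]]'
python3 -m pendant '[[0,0,0,0,0,-0.4,0],[0,0,0,0,0,-0.4,0]]'
python3 -c "
from h import *
goal([.44,-.221,.101],75);print(sense()['ft_torque'])"
```

```text
time: 5.22
tcp_pos: [0.4334, -0.0764, 0.105]
tcp_rot: [0.001, -0.439, 0.899, -0.002]
ft_force: [1.6, -3.0, 3.1]
width: 0.0085
grasp_force: 59.2
time: 5.63
tcp_pos: [0.4342, -0.0767, 0.105]
tcp_rot: [0.001, -0.663, 0.749, -0.003]
ft_force: [4.0, -4.3, 0.5]
width: 0.0083
grasp_force: 58.8
time: 5.8
tcp_pos: [0.4343, -0.0767, 0.105]
tcp_rot: [0.001, -0.674, 0.738, -0.003]
ft_force: [4.2, -4.8, 0.1]
width: 0.0082
grasp_force: 58.8
pos [ 0.4343 -0.0767  0.105 ] ang 174.8 shift [ 3.58 -0.47  0.11] turn 19.96
[-0.7313999  -0.69917466  0.09731081]
```

```bash
python3 -m pendant '[[0,0,0,0,0,-0.5,0],[0,0,0,0,0,-0.5,0],[0,0,0,0,0,-0.5,0]]'
python3 -c "
from h import *
goal([.44,-.221,.101],75);print(sense()['ft_torque'])"
```

```text
time: 6.05
tcp_pos: [0.4343, -0.0767, 0.105]
tcp_rot: [0.001, -0.689, 0.724, -0.003]
ft_force: [3.4, -3.7, 0.1]
width: 0.0084
grasp_force: 58.9
pos [ 0.4343 -0.0767  0.105 ] ang 177.2 shift [ 3.6  -0.32  0.11] turn 20.43
[-0.7574261  -0.74687682 -0.30882748]
```

```bash
python3 -m pendant '[[0,0,0,0,0,0,40],[0,0,0,0,0,0,40],[0,0,0,0,0,0,40],[0,0,-0.6,0,0,0,40],[0,0,-1.4,0,0,0,40]]'|sed -n 1,2p
python3 -m pendant '[[0.7,-0.1,0,0,0,1.3,60],[1.5,-0.2,0,0,0,2.6,60],[2.3,-0.3,0,0,0,3.9,60],[3.1,-0.3,0,0,0,5.2,60],[3.6,-0.3,0,0,0,6.5,60]]'|sed -n 1,2p
python3 -m pendant '[[0,0,0,0,0,1.4,60],[0,0,0,0,0,2.8,60],[0,0,0,0,0,4.2,60],[0,0,0,0,0,5.6,60],[0,0,0,0,0,7,60]]'|sed -n 1,2p
python3 -m pendant '[[0,0,0,0,0,1.4,60],[0,0,0,0,0,2.8,60],[0,0,0,0,0,4.2,60],[0,0,0,0,0,5.6,60],[0,0,0,0,0,7,60]]'|sed -n 1,2p
python3 - <<'E'
from h import *
s=cams.snapshot("wrist");cv2.imwrite("pics/w4.png",s["img"])
for r in cams.landmark_of("clamp_right_wing","wrist")[:2]:
    print(round(r["conf"],2),np.round(r["centre"],1),atz(s,r["centre"],.108).round(4))
goal([.44,-.221,.103],73)
E
```

```text
time: 6.47
tcp_pos: [0.4288, -0.0747, 0.1577]
time: 6.88
tcp_pos: [0.4365, -0.2221, 0.1595]
time: 7.3
tcp_pos: [0.4363, -0.2196, 0.1592]
time: 7.72
tcp_pos: [0.4364, -0.2194, 0.1593]
0.56 [226.  252.6] [ 0.4431 -0.2222  0.108 ]
pos [ 0.4364 -0.2195  0.1593] ang 74.7 shift [-0.1  -0.01  1.41] turn 0.34
```

View pics/w4.png

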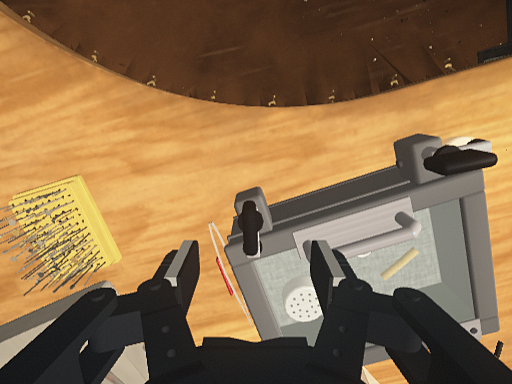

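The left clamp now lies along the front, so it is open. The right wing, at (250,227), is aligned with the fingers.

```bash
python3 -m pendant '[[-0.1,0,0.7,0,0,0.2,60],[-0.1,0,1.36,0,0,0.2,60],[-0.1,0,1.36,0,0,0.2,60],[-0.1,0,1.36,0,0,0.2,0],[-0.1,0,1.36,0,0,0.2,0]]' |sed -n 1,2p
python3 -m pendant '[[0,0,0,0,0,0,0],[0,0,0,0,0,0,0],[0,0,0,0,0,0,0],[0,0,0,0,0,0,0]]'
python3 -m pendant '[[0,0,0,0,0,1.3,0],[0,0,0,0,0,2.6,0],[0,0,0,0,0,3.9,0],[0,0,0,0,0,5.2,0],[0,0,0,0,0,6.5,0]]' 
python3 -c "
from h import *
goal([.44,-.221,.101],7);print(sense()['ft_torque'])"
```

```text
time: 8.23
tcp_pos: [0.4407, -0.2209, 0.1058]
time: 8.57
tcp_pos: [0.4406, -0.2237, 0.1068]
tcp_rot: [0.001, 0.142, 0.99, -0.003]
ft_force: [-4.4, -7.2, 4.6]
width: 0.0085
grasp_force: 59.9
time: 8.98
tcp_pos: [0.4414, -0.2225, 0.1068]
tcp_rot: [0.002, 0.415, 0.91, -0.001]
ft_force: [-1.4, -2.8, 3.4]
width: 0.0084
grasp_force: 59.8
pos [ 0.4414 -0.2225  0.1068] ang 40.9 shift [ 0.05 -0.    0.14] turn 6.78
[-0.61166684  0.22183733  0.10850947]
```

```bash
python3 -m pendant '[[0,0,0,0,0,1.3,0],[0,0,0,0,0,2.6,0],[0,0,0,0,0,3.9,0],[0,0,0,0,0,5.2,0],[0,0,0,0,0,6.4,0]]' 
python3 -m pendant '[[0,0,0,0,0,0.4,0],[0,0,0,0,0,0.4,0],[0,0,0,0,0,0.4,0]]' 
python3 -c "
from h import *
goal([.44,-.221,.101],7);print(sense()['ft_torque'])"
```

```text
time: 9.4
tcp_pos: [0.4427, -0.222, 0.1068]
tcp_rot: [0.002, 0.65, 0.76, 0.001]
ft_force: [2.7, -1.4, 0.8]
width: 0.0083
grasp_force: 60.5
time: 9.65
tcp_pos: [0.4427, -0.222, 0.1068]
tcp_rot: [0.002, 0.66, 0.751, 0.0]
ft_force: [1.7, -1.7, 6.2]
width: 0.0084
grasp_force: 65.6
pos [ 0.4427 -0.222   0.1068] ang 7.4 shift [ 0.03 -0.06  0.14] turn 0.08
[-0.57427192 -0.56437496  1.03099029]
```

```bash
python3 -m pendant '[[0,0,0,0,0,0,30],[0,0,0,0,0,0,30],[0,0,0,0,0,0,30],[0,0,-0.6,0,0,0,30],[0,0,-1.4,0,0,0,40]]'|sed -n 1,2p
python3 -c "
from h import *
goal([.476,-.146,.165],3.4)"
```

```text
time: 10.07
tcp_pos: [0.4374, -0.2192, 0.1585]
pos [ 0.4374 -0.2192  0.1585] ang 7.2 shift [ 1.7   1.19 -0.16] turn 0.76
```

```bash
python3 -m pendant '[[0.5,0.35,-0.1,0,0,0.3,60],[1.1,0.8,-0.16,0,0,0.8,60],[1.7,1.19,-0.16,0,0,0.8,60],[1.7,1.19,-0.16,0,0,0.8,60],[1.7,1.19,-0.16,0,0,0.8,60]]'|sed -n 1,2p
python3 - <<'E'
from h import *
s=cams.snapshot("wrist");cv2.imwrite("pics/w5.png",s["img"])
for r in cams.landmark_of("lid_handle","wrist")[:2]:
    print(round(r["conf"],2),np.round(r["centre"],1),atz(s,r["centre"],.115).round(4))
goal([.476,-.146,.097],3.4)
E
```

```text
time: 10.48
tcp_pos: [0.4789, -0.1462, 0.1669]
0.77 [219.5 249.4] [ 0.4753 -0.1484  0.115 ]
0.69 [181.3 312.6] [ 0.5179 -0.1171  0.115 ]
pos [ 0.4783 -0.1475  0.1668] ang 3.2 shift [ 0.04 -0.05  1.74] turn -0.03
```

View pics/w5.png

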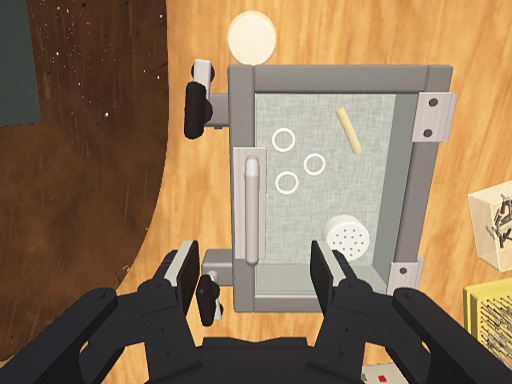

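Both clamps are open. The bar is centred between the fingers at column 252 (rows 160–263), so I'll go down and grip it.

```bash
python3 -m pendant '[[0.02,-0.03,0.8,0,0,0,50],[0.02,-0.03,1.4,0,0,0,50],[0.02,-0.03,1.72,0,0,0,50],[0.02,-0.03,1.72,0,0,0,50],[0.02,-0.03,1.72,0,0,0,0]]' |sed -n 1,4p
python3 -m pendant '[[0,0,0,0,0,0,0],[0,0,0,0,0,0,0],[0,0,0,0,0,0,0],[0,0,0,0,0,0,0],[0,0,0,0,0,0,0]]'
python3 -c "
from h import *
goal([.476,-.146,.097],3.4);print(rot(sense()).round(3))"
```

```text
time: 11.0
tcp_pos: [0.4767, -0.1472, 0.0979]
tcp_rot: [-0.001, 0.687, 0.726, -0.001]
ft_force: [-0.3, 0.1, 0.8]
time: 11.42
tcp_pos: [0.4768, -0.1474, 0.0997]
tcp_rot: [0.0, 0.687, 0.727, -0.001]
ft_force: [-6.8, -2.1, 8.5]
width: 0.008
grasp_force: 58.6
pos [ 0.4768 -0.1474  0.0997] ang 3.2 shift [ 0.04 -0.02  0.07] turn -0.04
[[-0.056  0.998 -0.002]
 [ 0.998  0.056 -0.002]
 [-0.002 -0.002 -1.   ]]
```

```bash
python3 -m pendant '[[0,0.01,-0.08,0.23,0,0,0],[0,0.02,-0.16,0.46,0,0,0],[0,0.03,-0.23,0.7,0,0,0],[0,0.05,-0.3,0.92,0,0,0],[0,0.06,-0.38,1.15,0,0,0]]'
python3 -m pendant '[[0,0.01,-0.08,0.23,0,0,0],[0,0.02,-0.16,0.46,0,0,0],[0,0.02,-0.23,0.7,0,0,0],[0,0.02,-0.3,0.92,0,0,0],[0,0.03,-0.38,1.15,0,0,0]]'
python3 -c "
from h import *
s=cams.snapshot('wrist');goal([.476,-.146,.097],3.4);cv2.imwrite('pics/w6.png',s['img']);s=cams.snapshot('scene');cv2.imwrite('pics/s6.png',cv2.resize(s['img'][150:270,170:330],(800,600),interpolation=cv2.INTER_CUBIC))"
```

```text
time: 11.83
tcp_pos: [0.4793, -0.1472, 0.1141]
tcp_rot: [-0.035, 0.686, 0.726, -0.038]
ft_force: [-2.8, -2.5, -2.5]
width: 0.0075
grasp_force: 59.4
time: 12.25
tcp_pos: [0.4837, -0.147, 0.1295]
tcp_rot: [-0.068, 0.684, 0.723, -0.073]
ft_force: [2.2, -1.0, -3.3]
width: 0.0079
grasp_force: 59.3
pos [ 0.4839 -0.147   0.1298] ang 3.2 shift [ 0.04 -0.03  0.84] turn -0.04
```

View pics/s6.png

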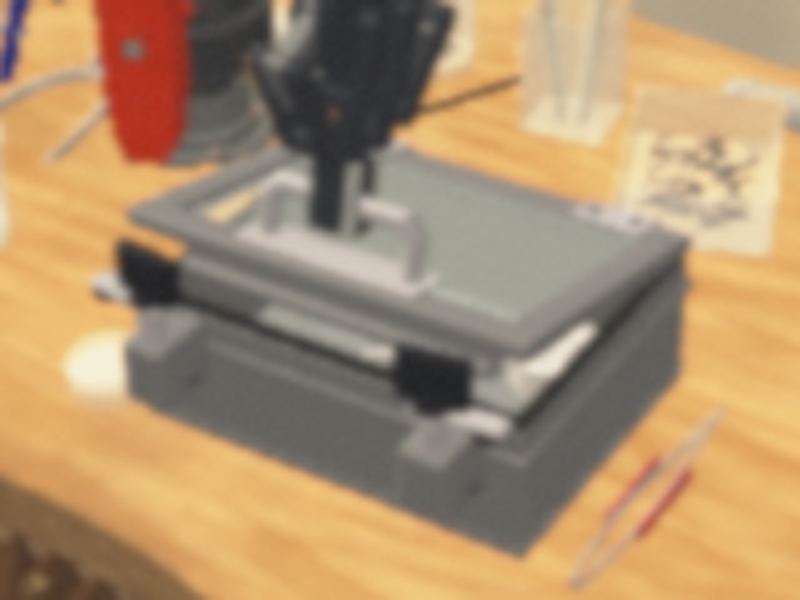

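The lid is held ajar by about 33 mm, both clamps stand open along the front, and the tweezers and pot haven't moved. I'll let it settle and hand in.

```bash
python3 -m pendant '[[0,0,0,0,0,0,0],[0,0,0,0,0,0,0],[0,0,0,0,0,0,0],[0,0,0,0,0,0,0],[0,0,0,0,0,0,0]]' && python3 -c "
from h import *
print(workorder.sign_off())"
```

```text
time: 12.77
tcp_pos: [0.4835, -0.147, 0.1289]
tcp_rot: [-0.068, 0.684, 0.723, -0.073]
ft_force: [1.6, -4.7, -3.4]
width: 0.0078
grasp_force: 59.5
the job is handed in; nothing more can be done
None
```

I swung both clamps out to their stops and pulled the lid off its seal; the gripper is holding it about 33 mm ajar, estimated from the arm's movement. The job was handed in at about 13 s, and the sign-off gave no verdict.

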